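# Case the corkscrew and draw its glass shut

## Task

Lay the steel butler's corkscrew down flat (do not drop it) in the open cork-lined well of the wooden display case. Then draw the case's glass cover toward you over it until the glass has dropped fully home into its recess, flat and flush with the front lip. The glass is fragile: set down on it softly, keep the force on it under 25 N while you draw it, and leave the dish, funnel and stopper where they stand.

Things in the scene. Friction and masses are not known exactly. Their poses are not given: they have to be found in the camera images.
- case: Dark wooden display case, fixed, 283 by 198 mm. Origin on the counter under the place for the corkscrew; -x points roughly to the robot, z up. Cork-floored well at x -55..78, y -75..75 mm, floor z = 12. Ledges 12 mm wide along its two sides at z = 38; rear deck, x 78..206, at z = 46. Side walls 12 mm thick, inner faces at y = +-87, top at z = 55 mm.
- lay_spot (a point): Point on the cork floor where the corkscrew goes: the case's origin raised 12 mm, case's axes. With the glass parked, at least 112 mm is clear in x here (55 mm in front of the point, 57 mm or more behind it), so open the fingers only part way to let go.
- lip_top (a point): Middle of the upper inner edge of the case's 12 mm thick front lip, 55 mm in front of the case's origin, 44 mm above the counter; case's axes. The recess for the glass runs from here 133 mm back to the rear deck's front edge, which is an 8 mm step up from the ledges. The home glass lies on the side ledges behind this lip, its top level with this point.
- strip (a point): Middle of the front edge, underside, of the fixed cross strip over the end of the rear deck: 170 mm behind the case's origin, 57 mm above the counter; case's axes. The strip is 8 mm thick, runs 46 mm back and hides the parked glass's rear edge, so that edge cannot be reached.
- glass_mid (a point): Centre (half-way up) of the loose glass cover: greenish plate with flush brass edging, 130 (x) by 170 (y) by 6 mm, 0.25 to 0.45 kg, no handle, case's axes. Parked on the deck: 122..138 mm behind the case's origin, z = 49 mm. Home: x = 10..13, z = 41 mm. It cracks if drawn under more than 25 N from the robot or struck with 80 N: touch it down at 10 mm/s or less.
- glass_front (a point): Middle of the glass's upper front edge (65 mm ahead of its centre, 3 mm above). Drawn, the glass slides on waxed wood (friction about 0.15); shut fingertips pressing at 10..15 N carry it, under 8 N they skid. On the way its front dips 8 mm to the ledges, it slides tilted, and drops level only in the last 3 mm before the lip. How the pressed spot sinks must be felt.
- corkscrew_mid (a point): Middle, 8 mm above its underside, of the loose steel butler's corkscrew lying left or right of the case, 110 mm long: ring 28 mm across at its -x end, then a block 18 mm wide (y) and 16 mm high at x = -28..13 mm, then two prongs to x = 55 mm. 0.09 to 0.13 kg. Grasp it across y here. It fits the open well only crosswise, along the case's y, before the glass is drawn.
- dish: Turquoise faience bowl, 90 mm across, 30 mm high, origin at the centre of its underside; bystander, on the other side of the case from the corkscrew.
- funnel: Brass bottle-neck funnel standing on its 68 mm mouth, 72 mm high, origin at the centre of its underside; bystander.
- stopper: Heavy crystal stopper, 52 mm across, 82 mm high, origin at the centre of its underside; bystander.
There are look-alikes about, which are no part of the job. What is shaped like the part that bears glass_mid but red is not meant.

How it is judged:
By the outcome, as a careful person would: the job done as asked, in the order asked, and still so for the second after the job is handed in, with the robot touching nothing.
It also fails if it takes over 67 s, if anything falls off the work surface, if the arm or the gripper's body presses on something with over 40 N, if the wrist force passes 120 N, or if a joint passes its speed limit or range.

## Robot

A 7-joint arm with a two-finger parallel gripper is mounted at the origin on the work surface. World frame = base frame: x ahead of the robot, y to its left, z up, the work surface at z = 0. Lengths are in m, angles in rad, forces in N, time in s.
With the tool pointing down it reaches from about 0.4 to 0.9 m from the base axis. Payload 5.6 kg.
Tool frame: the origin (TCP) lies midway between the tips of the shut fingers; the grasp point (between the pads) lies 19 mm behind it (grip_depth is the distance from the TCP to the grasp point, in m); z points along the fingers, y is the line along which they close (so a half turn about z gives the same grasp; the last joint's range is limited). The gripper opens to 92 mm and grips with 3 to 60 N. Pads are 20 mm wide; open, the fingers measure 128 mm over their backs; the gripper's body (75 mm by 189 mm) begins 69 mm behind the grasp point.
Start: joints at [-1.391, 0.468, -0.012, 1.603, 0.006, 1.071, -0.056], TCP at [0.144, 0.634, 0.183] pointing down, gripper open.
Joint ranges: [-2.53, 2.53], [-0.31, 2.02], [-1.57, 1.55], [0.28, 2.44], [-1.29, 4.43], [0.15, 1.84], [-2.92, 2.92]. Speed limits (rad/s): [2.57, 2.57, 3.14, 3.14, 3.14, 3.14, 3.14].

## Interface

Orientations are given as a rotation vector (axis times angle).
In Python, from cell import get_state, grab_frame, camera_model, sign_off, grip_depth gives the robot as it stands. The module is installed in compiled form; this text tells all that it offers.
- The arm moves only by the tool apply_moves, never from a script. Its argument "targets" is a list of rows, each a list of 2 entries, a list of its own where there are three numbers: the shift along the tool's x, y, z in units of 0.04 m (1.0 is 0.04 m), then the turn, a rotation vector about the tool's x, y, z in units of 4 degrees (1.0 is 4 degrees). In form: [[[x, y, z], [ax, ay, az]], ...]. A call has 1 to 5 rows; each row shifts and turns the commanded pose from where the row before left it, along the tool's axes as they then stand; what a row does not reach is not made up. A row lasts 1/12 s, in which the tool goes at most 41.7 mm and 7.16 degrees, less where a joint would pass 70% of its speed; a pose out of reach is approached as far as the arm can. A call with a number of a shift or a turn outside -1 to 1 is refused whole. A call with a gripper value outside its range is refused whole. "hand" is the opening, from 0 (shut) to 1 (fully open), set as the call begins (left out, the last holds). The fingers move at their own pace and stop on an object; "force" is the grip in N (left out, the last holds). Time passes only in rows, so rows that do not move let the fingers close. It gives the time, the measured TCP pose, the force, the opening and the grip force at its end, in the units of the state.
- get_state(): the state, without advancing time (a new reading comes with each control period).
- grab_frame(name): name is "scene" or "top"; returns (picture, depth): 384x512x3 uint8, red, green, blue; 384x512 float32, m along the optical axis (not along the pixel's ray), 0 where there is no reading.
- camera_model(name): a dict with "K" (3x3 intrinsics, pixels), "eye" and "attitude" of the camera in the world. Camera axes: x right, y down, z forward; pixel columns grow to the right and rows downward; lengths in m; the calibration is good to about 2 mm. A picture is of the moment at which its call begins. camera_model takes no time and is no camera call.
- sign_off(): hands the job in; it is judged then, once.
The state is a dict: "time_s": time; "joint_pos": joint angles; "qvel": joint speeds; "joint_torque": joint torques, N m; "tool_pos": TCP position; "tool_rot": TCP orientation; "contact_force": force on the tool from outside, world axes, zero at the start; "wrist_torque": the same for the moment, N m; "finger_gap": finger opening in m; "gripper_force": force on a finger pad.
Only numpy, scipy, OpenCV 4.12 (cv2) and the standard library are available. Lean on these libraries where they do the work, as an engineer would, in place of code of your own. Each camera call takes 0.05 s, during which the arm holds its last target. There are 200 camera calls.

## Working session

There is one attempt and no reset: what is moved stays moved. The work goes in short steps, Python scripts to look and compute and a tool call to move; the robot and the scene stay as the last step left them, time stands still between calls to the robot, and variables do not carry over. Pictures are saved under pics/ and viewed, at most 10 in all, crops included, and the job is handed in when it is done.

Besides the shell and the picture viewer there is one more tool, called after "Request:" as name(argument=value, ...), one argument or row to a line, values as JSON. apply_moves: Moves the arm, as the interface text tells. Shifts and turns lie within -1 to 1; 1 stands for 0.04 m of shift or 4 degrees of turn. Its arguments: {"type":"object","properties":{"targets":{"type":"array","items":{"type":"array"}},"hand":{"type":"number"},"force":{"type":"number"}},"required":["targets"]}

```bash
mkdir -p pics
cat > h.py <<'E'
import numpy as np,cv2
from scipy.spatial.transform import Rotation as R
from cell import *
def save(im,n): cv2.imwrite('pics/'+n,np.ascontiguousarray(im[:,:,::-1]))
def att(cm):
    a=np.array(cm['attitude'],float)
    return a if a.shape==(3,3) else (R.from_rotvec(a).as_matrix() if a.size==3 else None)
def world(name,d):
    cm=camera_model(name);K=np.array(cm['K']);h,w=d.shape
    v,u=np.mgrid[:h,:w]
    p=np.stack([(u-K[0,2])/K[0,0]*d,(v-K[1,2])/K[1,1]*d,d],-1)
    return p@att(cm).T+np.array(cm['eye'])
def toworld_plane(name,u,v,z):
    cm=camera_model(name);K=np.array(cm['K'])
    r=att(cm)@np.array([(u-K[0,2])/K[0,0],(v-K[1,2])/K[1,1],1]);e=np.array(cm['eye'])
    return e+r*(z-e[2])/r[2]
E
python3 - <<'E'
from h import *
for n in('scene','top'):
    print(camera_model(n)); p,d=grab_frame(n); save(p,n+'0.png'); np.savez(n+'0.npz',p=p,d=d)
print(get_state(),grip_depth)
E
```

```text
{'K': array([[390.21191153,   0.        , 259.38967092],
       [  0.        , 390.21191153, 190.80595791],
       [  0.        ,   0.        ,   1.        ]]), 'eye': array([0.99560572, 0.67710295, 0.872267  ]), 'attitude': array([-0.78030542, -2.5582466 ,  1.15698428])}
{'K': array([[406.97610247,   0.        , 252.13626468],
       [  0.        , 406.97610247, 195.89822916],
       [  0.        ,   0.        ,   1.        ]]), 'eye': array([ 0.2786781 , -0.08605342,  1.18444325]), 'attitude': array([-2.10644346,  2.11523441, -0.23047864])}
{'time_s': 0.1, 'joint_pos': array([-1.39101525,  0.46828812, -0.01158709,  1.60351963,  0.00601293,
        1.07143058, -0.05631237]), 'qvel': array([ 5.59273838e-04, -2.59309095e-03, -4.70252786e-05, -2.20203707e-03,
        1.71796426e-03,  1.40444288e-03, -8.28088217e-04]), 'joint_torque': array([ 1.04452942e-03, -5.21655679e+01, -1.22721915e-02, -2.44368607e+01,
       -5.67492843e-02,  1.40639691e-02,  8.74727039e-05]), 'tool_pos': array([0.14356816, 0.63335142, 0.18264122]), 'tool_rot': array([-3.49347656e-01, -3.12206240e+00,  2.53073404e-03]), 'contact_force': array([ 0.94629621, -0.15647233,  0.41711899]), 'wrist_torque': array([ 0.00654155, -0.0206736 , -0.02991129]), 'gripper_force': 0.0, 'finger_gap': 0.09190651300390948} 0.0187
```

View pics/top0.png

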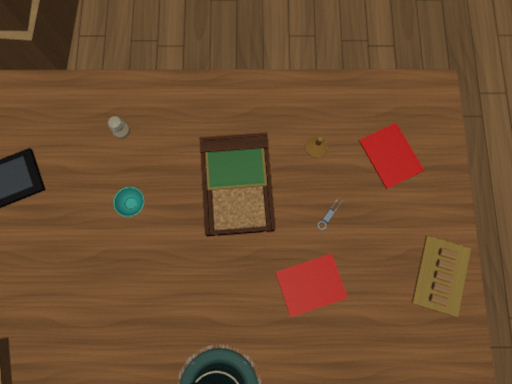

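View pics/scene0.png

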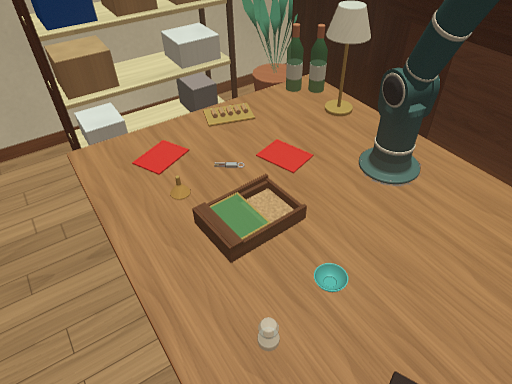

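The top view shows the case, with its green glass at (236,168) and the cork well at (239,208). The steel corkscrew is at (329,215), with its ring at (322,225) and prongs at (338,202). The dish is at (129,202), the funnel at (317,147) and the stopper at (119,127). Look-alikes for the glass are the red plates at (391,155) and (312,285). For the corkscrew, the only one is the corkscrew-like items on the tray at (442,275). I choose the green glass inside the case and the steel piece with a ring at (329,215).

Run:
```python
from h import *
f=np.load('top0.npz');p,d=f['p'],f['d'];W=world('top',d)
big=cv2.resize(p[100:250,180:360],None,fx=4,fy=4,interpolation=cv2.INTER_CUBIC);save(big,'crop.png')
hsv=cv2.cvtColor(p,cv2.COLOR_RGB2HSV)
# case: above table z 0.03..0.08 in window
def rect(m,name):
    n,l,s,c=cv2.connectedComponentsWithStats(m.astype(np.uint8))
    i=1+np.argmax(s[1:,4]);q=W[l==i];z=np.median(q[:,2])
    r=cv2.minAreaRect((q[:,:2]*1000).astype(np.float32));print(name,s[i],r,'z',z,'px',c[i]); return l==i
win=np.zeros(d.shape,bool);win[125:245,190:285]=1
rect(win&(W[...,2]>0.030),'casehi')
wc=win&(W[...,2]>0.008);rect(wc,'case')
rect(win&(hsv[...,0]>50)&(hsv[...,0]<90)&(hsv[...,1]>100),'glassgreen')
win2=np.zeros(d.shape,bool);win2[190:240,305:350]=1
m=win2&(hsv[...,1]<90);r=rect(m,'cork')
q=W[r];print(np.round(np.percentile(q[:,2],[5,50,95]),4))
xy=q[:,:2];c=xy.mean(0);_,_,vt=np.linalg.svd(xy-c);print(c,vt[0],np.percentile((xy-c)@vt[0],[0,100]))
for n,(u,v) in dict(funnel=(317,147),dish=(129,202),stop=(119,127)).items(): print(n,W[v,u])
for z,pts in ((.055,[(200,136),(267,134),(274,231),(207,235)]),):
    for u,v in pts: print(u,v,toworld_plane('top',u,v,z)[:2])
print('table z',np.median(W[260:280,120:180,2]))
```

```text
casehi [ 200  132   76  103 4727] ((491.56396484375, -52.97602844238281), (429.4761962890625, 198.30636596679688), 4.204617977142334) z 0.05444497678616744 px [235.90141739 172.87285805]
case [ 200  132   76  105 6865] ((491.56396484375, -52.97602844238281), (429.4761962890625, 198.30636596679688), 4.204617977142334) z 0.05206701175818007 px [236.74989075 183.86467589]
glassgreen [ 208  149   56   38 1801] ((469.33441162109375, -53.404571533203125), (385.097900390625, 154.6480255126953), 4.241756439208984) z 0.053574815054737046 px [235.13992227 167.06662965]
cork [317 198  26  32 188] ((390.91357421875, -229.27230834960938), (37.174896240234375, 362.01080322265625), 43.947669982910156) z 0.01369858884802333 px [328.02659574 215.69680851]
[-0.0004  0.0137  0.0199]
[ 0.47163482 -0.31188726] [-0.7510532  0.6602417] [-0.06556047  0.29402568]
funnel [ 0.67748527 -0.28599542  0.02872213]
dish [0.51666169 0.27139596 0.00631235]
stop [0.72583867 0.29403172 0.07070202]
200 136 [0.70339881 0.06045434]
267 134 [ 0.70899243 -0.13605828]
274 231 [ 0.42281397 -0.15205573]
207 235 [0.41240463 0.03445223]
table z 0.0017721015001107565
```

View pics/crop.png

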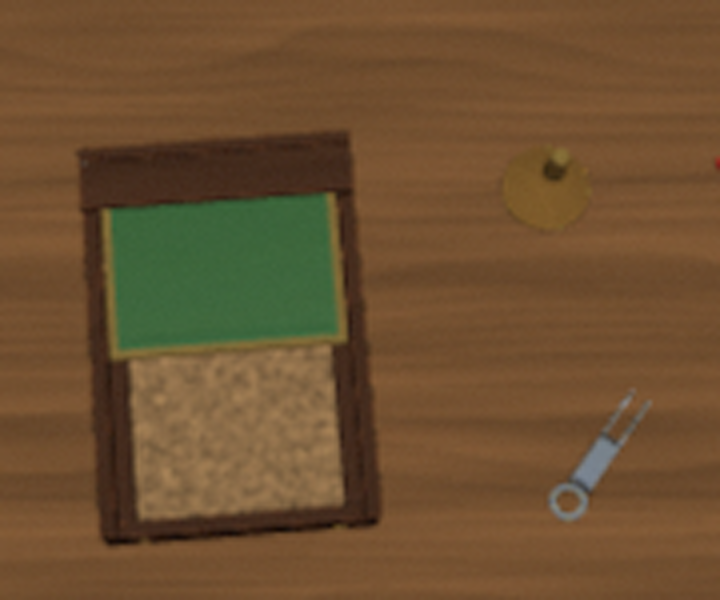

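Run:
```python
from h import *
f=np.load('top0.npz');p,d=f['p'],f['d'];W=world('top',d)
hsv=cv2.cvtColor(p,cv2.COLOR_RGB2HSV);ok=(d>0)&(W[...,2]<.1)&(W[...,2]>-.01)
def rect(m,name):
    q=W[m&ok];r=cv2.minAreaRect((q[:,:2]*1000).astype(np.float32));print(name,len(q),np.round(r[0],1),np.round(r[1],1),r[2],'z',np.median(q[:,2]));return q
win=np.zeros(d.shape,bool);win[125:245,190:285]=1
rect(win&(W[...,2]>0.025),'case')
rect(win&(hsv[...,0]>50)&(hsv[...,0]<90)&(hsv[...,1]>100),'green')
def P(cx,cy,z): return toworld_plane('top',180+(cx+.5)/4-.5,100+(cy+.5)/4-.5,z)[:2]
for n,a in dict(ring=(568,501,.006),blk0=(585,482,.016),blk1=(605,441,.016),tips=(641,397,.008),
  wellFL=(137,521,.012),wellFR=(343,503,.044),wellRL=(131,360,.012),glFL=(113,359,.052),glFR=(346,341,.052),glRL=(104,208,.052),glRR=(333,195,.052),
  strFL=(82,211,.065),strFR=(352,191,.065),strBL=(79,152,.065),strBR=(349,131,.065),frL=(107,543,.05),frR=(380,522,.05)).items(): print(n,np.round(P(*a),4))
t=P(641,397,.008)-P(568,501,.006);print(np.linalg.norm(t),np.degrees(np.arctan2(t[1],t[0])))
w2=np.zeros(d.shape,bool);w2[190:240,305:350]=1
q=W[w2&ok&(hsv[...,1]<110)&(W[...,2]>.004)];print(len(q),np.sort(q[:,2])[-20:].round(4));c=q[:,:2].mean(0);vt=np.linalg.svd(q[:,:2]-c)[2];print(c,vt[0])
```

```text
case 4734 [563.3 -47.7] [285.7 198.3] 4.293405532836914 z 0.054392225952470064
green 1791 [609.  -43.1] [105. 155.] 4.6150431632995605 z 0.05355532828224474
ring [ 0.4465 -0.2943]
blk0 [ 0.4589 -0.3054]
blk1 [ 0.489  -0.3213]
tips [ 0.5234 -0.3511]
wellFL [0.4323 0.0194]
wellFR [ 0.4403 -0.1286]
wellRL [0.5519 0.0257]
glFL [0.5434 0.0347]
glFR [ 0.556  -0.1318]
glRL [0.6563 0.0434]
glRR [ 0.6657 -0.1236]
strFL [0.6498 0.0577]
strFR [ 0.6643 -0.1369]
strBL [0.6947 0.0609]
strBR [ 0.7102 -0.1353]
frL [0.412  0.0367]
frR [ 0.4259 -0.1541]
0.09560093171343767 -36.43246733658205
165 [0.0181 0.0184 0.0185 0.0189 0.019  0.0191 0.0193 0.0194 0.0196 0.0197
 0.0199 0.02   0.02   0.0203 0.0205 0.0209 0.0212 0.0212 0.0213 0.0233]
[ 0.47216131 -0.31265196] [-0.81425989  0.5805005 ]
```

```bash
cat >> h.py <<'E'
def yawR(h): # tool down, tool y heading h deg
    y=np.array([np.cos(np.radians(h)),np.sin(np.radians(h)),0]);z=np.array([0,0,-1.]);return np.stack([np.cross(y,z),y,z],1)
def plan(wps,step=.04,turn=4.,start=None):
    s=get_state();p,Rm=(np.array(s['tool_pos']),R.from_rotvec(s['tool_rot']).as_matrix()) if start is None else start
    rows=[]
    for w in wps:
        t=np.array(w[:3]);Rt=yawR(w[3]);st=w[4] if len(w)>4 else step
        n=int(np.ceil(max(np.linalg.norm(t-p)/st-.02,np.degrees(R.from_matrix(Rm.T@Rt).magnitude())/turn-.02,1)))
        for k in range(n,0,-1):
            sh=np.clip(np.round(Rm.T@(t-p)/k/.04,2),-1,1);rv=np.clip(np.round(np.degrees(R.from_matrix(Rm.T@Rt).as_rotvec())/k/4,2),-1,1)
            rows.append([sh.tolist(),rv.tolist()]);p=p+Rm@sh*.04;Rm=Rm@R.from_rotvec(np.radians(rv*4)).as_matrix()
    for i in range(0,len(rows),5): print(str(rows[i:i+5]).replace(' ',''))
    print('end',p.round(4),R.from_matrix(Rm).as_rotvec().round(4))
def st():
    s=get_state();Rm=R.from_rotvec(s['tool_rot']).as_matrix();print(round(s['time_s'],2),s['tool_pos'].round(4),'yh',np.degrees(np.arctan2(Rm[1,1],Rm[0,1])).round(2),'tilt',Rm[:,2].round(4),'F',s['contact_force'].round(2),s['finger_gap'].round(4),s['gripper_force'],'q',s['joint_pos'].round(2))
E
python3 -c "
from h import *
plan([(.45,.25,.18,77.2),(.479,-.319,.12,53.6)])"
```

```text
[[[-0.74,-0.59,0.01],[-0.0,0.0,0.0]],[[-0.74,-0.59,0.01],[-0.0,0.0,0.0]],[[-0.74,-0.59,0.01],[-0.0,0.0,0.0]],[[-0.74,-0.59,0.0],[-0.0,0.0,0.0]],[[-0.74,-0.59,0.01],[-0.0,0.0,0.0]]]
[[[-0.74,-0.59,0.0],[-0.0,0.0,0.0]],[[-0.74,-0.59,0.01],[-0.0,0.0,0.0]],[[-0.73,-0.59,0.0],[-0.0,0.0,0.0]],[[-0.74,-0.59,0.01],[-0.0,0.0,0.0]],[[-0.73,-0.59,0.0],[-0.01,0.0,0.0]]]
[[[-0.74,-0.58,0.01],[-0.0,0.0,0.0]],[[-0.73,-0.59,0.0],[-0.01,0.0,0.0]],[[-0.74,-0.58,0.01],[-0.0,0.0,0.01]],[[-0.26,-0.91,0.1],[-0.0,0.0,0.39]],[[-0.28,-0.91,0.1],[-0.0,0.0,0.39]]]
[[[-0.31,-0.9,0.1],[-0.0,0.0,0.39]],[[-0.33,-0.89,0.1],[-0.0,0.0,0.39]],[[-0.35,-0.88,0.1],[-0.0,0.0,0.39]],[[-0.38,-0.87,0.1],[-0.0,0.0,0.39]],[[-0.4,-0.86,0.1],[-0.0,0.0,0.4]]]
[[[-0.43,-0.85,0.1],[-0.0,0.0,0.39]],[[-0.45,-0.84,0.1],[-0.0,0.0,0.4]],[[-0.47,-0.82,0.1],[-0.0,0.0,0.39]],[[-0.5,-0.81,0.1],[-0.0,0.0,0.4]],[[-0.52,-0.8,0.1],[-0.0,0.0,0.39]]]
[[[-0.54,-0.78,0.1],[-0.0,0.0,0.4]],[[-0.56,-0.77,0.1],[-0.0,0.0,0.39]],[[-0.58,-0.75,0.1],[-0.0,0.0,0.4]]]
end [ 0.4791 -0.3191  0.1201] [ 9.8140e-01  2.9842e+00 -3.0000e-04]
```

Request:
apply_moves(
  targets=[
    [[-0.74,-0.59,0.01],[0,0,0]],
    [[-0.74,-0.59,0.01],[0,0,0]],
    [[-0.74,-0.59,0.01],[0,0,0]],
    [[-0.74,-0.59,0],[0,0,0]],
    [[-0.74,-0.59,0.01],[0,0,0]],
  ],
  hand=0.6,
)

```text
time_s: 0.52
tool_pos: [0.2627, 0.4843, 0.1815]
tool_rot: [-0.349, -3.122, 0.001]
contact_force: [0.8, 0.8, -0.3]
finger_gap: 0.0612
gripper_force: 0.0
```

Request:
apply_moves(
  targets=[
    [[-0.74,-0.59,0],[0,0,0]],
    [[-0.74,-0.59,0.01],[0,0,0]],
    [[-0.73,-0.59,0],[0,0,0]],
    [[-0.74,-0.59,0.01],[0,0,0]],
    [[-0.73,-0.59,0],[0,0,0]],
  ],
)

```text
time_s: 0.93
tool_pos: [0.3801, 0.3367, 0.1809]
tool_rot: [-0.349, -3.122, 0.0]
contact_force: [0.3, 0.3, 0.0]
finger_gap: 0.055
gripper_force: 0.0
```

Request:
apply_moves(
  targets=[
    [[-0.74,-0.58,0.01],[0,0,0]],
    [[-0.73,-0.59,0],[0,0,0]],
    [[-0.74,-0.58,0.01],[0,0,0]],
    [[-0.26,-0.91,0.1],[0,0,0.39]],
    [[-0.28,-0.91,0.1],[0,0,0.39]],
  ],
)

```text
time_s: 1.35
tool_pos: [0.455, 0.173, 0.172]
tool_rot: [0.437, 3.111, -0.0]
contact_force: [0.2, 0.2, -0.3]
finger_gap: 0.0555
gripper_force: 0.0
```

Request:
apply_moves(
  targets=[
    [[-0.31,-0.9,0.1],[0,0,0.39]],
    [[-0.33,-0.89,0.1],[0,0,0.39]],
    [[-0.35,-0.88,0.1],[0,0,0.39]],
    [[-0.38,-0.87,0.1],[0,0,0.39]],
    [[-0.4,-0.86,0.1],[0,0,0.4]],
  ],
)

```text
time_s: 1.77
tool_pos: [0.4632, -0.0165, 0.1521]
tool_rot: [-0.648, -3.074, -0.0]
contact_force: [0.9, -0.2, -0.2]
finger_gap: 0.0555
gripper_force: 0.0
```

Request:
apply_moves(
  targets=[
    [[-0.43,-0.85,0.1],[0,0,0.39]],
    [[-0.45,-0.84,0.1],[0,0,0.4]],
    [[-0.47,-0.82,0.1],[0,0,0.39]],
    [[-0.5,-0.81,0.1],[0,0,0.4]],
    [[-0.52,-0.8,0.1],[0,0,0.39]],
  ],
)

```text
time_s: 2.18
tool_pos: [0.4734, -0.2063, 0.132]
tool_rot: [-0.857, -3.022, -0.0]
contact_force: [1.1, 0.5, 0.2]
finger_gap: 0.0553
gripper_force: 0.0
```

Request:
apply_moves(
  targets=[
    [[-0.54,-0.78,0.1],[0,0,0.4]],
    [[-0.56,-0.77,0.1],[0,0,0.39]],
    [[-0.58,-0.75,0.1],[0,0,0.4]],
    [[0,0,0],[0,0,0]],
  ],
)

```text
time_s: 2.52
tool_pos: [0.4773, -0.327, 0.1198]
tool_rot: [0.995, 2.979, -0.009]
contact_force: [-0.1, -0.0, -0.6]
finger_gap: 0.0549
gripper_force: 0.0
```

Run:
```python
from h import *
st()
p,d=grab_frame('top');save(cv2.resize(p[160:270,270:390],None,fx=5,fy=5,interpolation=cv2.INTER_CUBIC),'g1.png')
p2,d2=grab_frame('scene');save(cv2.resize(p2[100:230,160:320],None,fx=4,fy=4,interpolation=cv2.INTER_CUBIC),'g1s.png')
plan([(.479,-.319,.03,53.6),(.479,-.319,.003,53.6,.015)])
```

```text
Traceback (most recent call last):
  File "h.py", line 31, in st
    s=get_state();Rm=R.from_rotvec(s['tool_rot']).as_matrix();print(round(s['time_s'],2),s['tool_pos'].round(4),'yh',np.degrees(np.arctan2(Rm[1,1],Rm[0,1])).round(2),'tilt',Rm[:,2].round(4),'F',s['contact_force'].round(2),s['finger_gap'].round(4),s['gripper_force'],'q',s['joint_pos'].round(2))
                                                                                                                                                                                                                              ^^^^^^^^^^^^^^^^^^^^^
AttributeError: 'float' object has no attribute 'round'
```

```bash
sed -i "s/s\['finger_gap'\].round(4)/round(float(s['finger_gap']),4)/" h.py
python3 - <<'E'
from h import *
p,d=grab_frame('top')
p2,d2=grab_frame('scene');save(cv2.resize(p2[100:230,160:320],None,fx=4,fy=4,interpolation=cv2.INTER_CUBIC),'g1s.png')
st()
plan([(.479,-.319,.03,53.6),(.479,-.319,.003,53.6,.015)])
# refine corkscrew pose with scene cam from the first frame
f=np.load('scene0.npz');p,d=f['p'],f['d'];W=world('scene',d);hsv=cv2.cvtColor(p,cv2.COLOR_RGB2HSV)
ok=(d>0)&(abs(W[...,0]-.48)<.08)&(abs(W[...,1]+.32)<.08)&(hsv[...,1]<80)
q=W[ok];print(len(q),q.mean(0));c=q[:,:2].mean(0);v=np.linalg.svd(q[:,:2]-c)[2][0];print(v,np.degrees(np.arctan2(v[1],v[0])));t=(q[:,:2]-c)@v;i=[t.argmin(),t.argmax()];print(q[i],(q[i[0]]+q[i[1]])/2)
E
```

```text
2.62 [ 0.4785 -0.32    0.1195] yh 53.45 tilt [-0.0017 -0.     -1.    ] F [-0.35  0.91 -0.25] 0.0552 0.0 q [ 0.12  0.45  0.53  1.87 -0.29  0.9   1.72]
[[[0.0,0.01,0.75],[-0.0,-0.01,-0.01]],[[0.0,0.01,0.74],[-0.01,-0.0,-0.01]],[[0.0,0.01,0.75],[-0.0,-0.01,-0.02]],[[0.0,-0.0,0.34],[-0.0,0.0,0.0]],[[0.0,-0.0,0.33],[-0.0,0.0,0.0]]]
end [ 0.4791 -0.319   0.0031] [-9.8110e-01 -2.9844e+00  5.0000e-04]
132 [ 0.47550694 -0.31520839  0.01392265]
[-0.79482584  0.60683761] 142.63880899175226
[[ 0.51553291 -0.35375441  0.01283499]
 [ 0.43478207 -0.28486974  0.01224181]] [ 0.47515749 -0.31931207  0.0125384 ]
```

View pics/g1s.png

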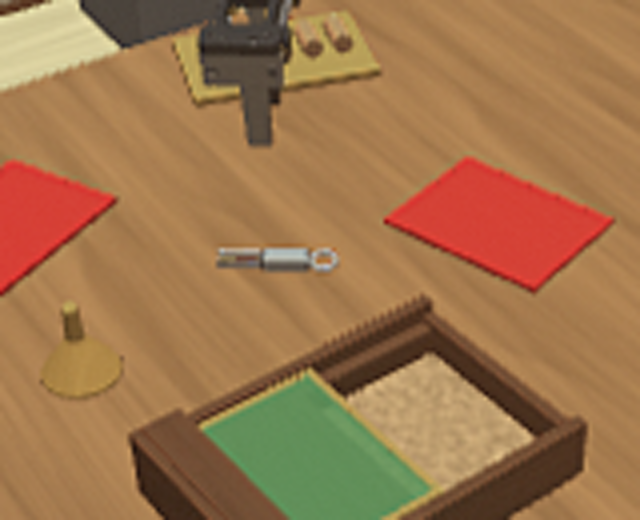

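The scene close-up shows the corkscrew at about (280,258) with its ring to the right. The open gripper is above it and nothing is in the way.

Request:
apply_moves(
  targets=[
    [[0,0,0.7],[0,0,0]],
    [[0,0,0.7],[0,0,0]],
    [[0,0,0.6],[0,0,0]],
    [[0,0,0.3],[0,0,0]],
    [[0,0,0.2],[0,0,0]],
  ],
)

```text
time_s: 3.03
tool_pos: [0.4792, -0.3163, 0.0188]
tool_rot: [-0.977, -2.983, -0.002]
contact_force: [-0.0, 1.0, -0.3]
finger_gap: 0.055
gripper_force: 0.0
```

Request:
apply_moves(
  targets=[
    [[0,0,0.2],[0,0,0]],
    [[0,0,0.15],[0,0,0]],
    [[0,0,0.05],[0,0,0]],
    [[0,0,0],[0,0,0]],
  ],
)

```text
time_s: 3.37
tool_pos: [0.4799, -0.3185, 0.0045]
tool_rot: [0.98, 2.984, 0.0]
contact_force: [-0.7, -0.3, -0.2]
finger_gap: 0.0552
gripper_force: 0.0
```

Request:
apply_moves(
  targets=[
    [[0,0,0],[0,0,0]],
    [[0,0,0],[0,0,0]],
    [[0,0,0],[0,0,0]],
    [[0,0,0],[0,0,0]],
    [[0,0,0],[0,0,0]],
  ],
  hand=0,
  force=25,
)

```text
time_s: 3.78
tool_pos: [0.4798, -0.3186, 0.0046]
tool_rot: [0.98, 2.984, -0.0]
contact_force: [-0.1, -0.5, 0.0]
finger_gap: 0.0239
gripper_force: 0.0
```

Request:
apply_moves(
  targets=[
    [[0,0,0],[0,0,0]],
    [[0,0,0],[0,0,0]],
    [[0,0,0],[0,0,0]],
    [[0,0,0],[0,0,0]],
  ],
)

```text
time_s: 4.12
tool_pos: [0.4796, -0.3185, 0.0043]
tool_rot: [0.98, 2.985, 0.0]
contact_force: [-1.1, 0.4, -0.0]
finger_gap: 0.0006
gripper_force: 0.0
```

Run:
```python
from h import *
st()
plan([(.48,-.3186,.13,53.6,.025),(.489,-.0533,.13,4.3,.025)])
```

```text
4.12 [ 0.4796 -0.3185  0.0043] yh 53.63 tilt [ 0.  0. -1.] F [-1.1   0.38 -0.03] 0.0006 0.0 q [ 0.19  0.62  0.44  1.93 -0.4   0.68  1.81]
[[[-0.0,0.0,-0.52],[0.0,0.0,0.0]],[[-0.0,0.0,-0.52],[0.0,0.0,0.0]],[[-0.0,0.0,-0.53],[0.0,0.0,0.0]],[[-0.0,0.0,-0.52],[0.0,0.0,0.0]],[[-0.0,0.0,-0.53],[0.0,0.0,0.0]]]
[[[-0.01,0.0,-0.52],[0.0,0.0,0.01]],[[0.29,0.42,-0.0],[0.0,-0.0,0.95]],[[0.32,0.4,-0.0],[0.0,-0.0,0.95]],[[0.34,0.38,-0.0],[0.0,-0.0,0.95]],[[0.37,0.36,-0.0],[0.0,-0.0,0.95]]]
[[[0.39,0.33,-0.0],[0.0,-0.0,0.95]],[[0.41,0.3,-0.0],[0.0,-0.0,0.95]],[[0.43,0.28,-0.0],[0.0,-0.0,0.95]],[[0.45,0.25,-0.0],[0.0,-0.0,0.95]],[[0.46,0.22,-0.0],[0.0,-0.0,0.94]]]
[[[0.47,0.19,-0.0],[0.0,-0.0,0.95]],[[0.49,0.15,-0.0],[0.0,-0.0,0.94]],[[0.49,0.12,-0.0],[0.0,-0.0,0.95]],[[0.5,0.09,-0.0],[0.0,-0.0,0.94]]]
end [ 0.4891 -0.0534  0.1299] [-2.1363e+00 -2.3034e+00 -1.0000e-04]
```

The fingers shut on nothing, so I look again.

Run:
```python
from h import *
p,d=grab_frame('top');p2,d2=grab_frame('scene')
a=cv2.resize(p[180:250,290:370],None,fx=5,fy=5,interpolation=cv2.INTER_CUBIC)
b=cv2.resize(p2[130:200,190:270],None,fx=5,fy=5,interpolation=cv2.INTER_CUBIC)
save(np.hstack([a,b]),'g2.png')
cm=camera_model('scene');K=cm['K'];A=att(cm)
for q in ((.4796,-.3185,.0043),):
  for n in('top','scene'):
    cm=camera_model(n);c=att(cm).T@(np.array(q)-cm['eye']);print(n,(np.array(cm['K'])@c/c[2])[:2])
```

```text
top [329.29374425 213.74249444]
scene [228.64398874 166.34465965]
```

View pics/g2.png

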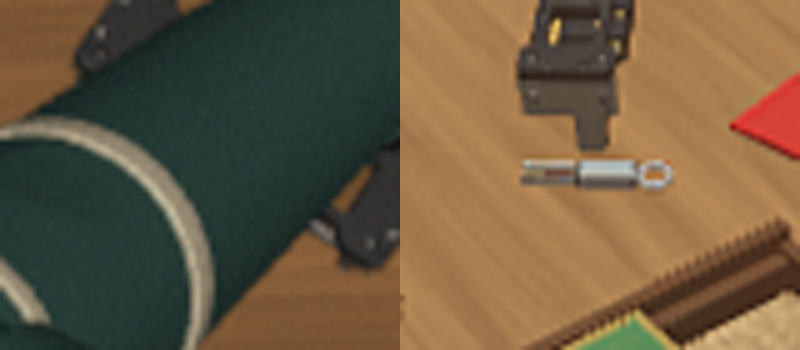

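Run:
```python
from h import *
p,d=grab_frame('scene');W=world('scene',d)
for v in range(150,172): print(v,d[v,228].round(4),W[v,228].round(4),p[v,228])
st()
```

```text
150 1.2595 [ 0.5169 -0.2417  0.1369] [90 75 62]
151 1.2604 [ 0.5178 -0.2406  0.134 ] [90 76 63]
152 1.2602 [ 0.5191 -0.2387  0.1317] [91 77 64]
153 1.3519 [ 0.4857 -0.3034  0.0752] [88 74 60]
154 1.3621 [ 0.4832 -0.3089  0.0666] [90 75 62]
155 1.36 [ 0.4853 -0.3054  0.0653] [89 76 61]
156 1.3653 [ 0.4846 -0.3074  0.0595] [88 75 61]
157 1.3678 [ 0.485  -0.3073  0.0554] [89 75 62]
158 1.3698 [ 0.4856 -0.3067  0.0516] [87 73 61]
159 1.3726 [ 0.4858 -0.3068  0.0473] [78 68 58]
160 1.4418 [ 0.4615 -0.3544  0.0029] [132  98  64]
161 1.434 [ 0.4658 -0.3469  0.0048] [157 107  60]
162 1.4024 [ 0.4788 -0.3223  0.0212] [174 176 170]
163 1.3948 [ 0.4829 -0.3149  0.0232] [178 189 186]
164 1.3938 [ 0.4846 -0.3123  0.0211] [184 186 174]
165 1.4008 [ 0.4834 -0.3153  0.0141] [129 124 112]
166 1.3984 [ 0.4856 -0.3116  0.0129] [89 80 72]
167 1.4083 [ 0.4834 -0.3167  0.0041] [103  91  76]
168 1.4064 [ 0.4854 -0.3134  0.0026] [165 124  80]
169 1.3973 [ 0.4901 -0.3049  0.0056] [173 128  81]
170 1.397 [ 0.4915 -0.3028  0.0031] [166 124  79]
171 1.3901 [ 0.4953 -0.296   0.0047] [162 121  77]
4.27 [ 0.4796 -0.3185  0.0043] yh 53.63 tilt [ 0.  0. -1.] F [0.06 0.01 0.17] 0.0005 0.0 q [ 0.19  0.62  0.44  1.93 -0.4   0.68  1.81]
```

Run:
```python
from h import *
def proj(n,q):
    cm=camera_model(n);c=att(cm).T@(np.array(q)-cm['eye']);return (np.array(cm['K'])@c/c[2])[:2].round(1)
u=np.array([np.cos(np.radians(53.6)),np.sin(np.radians(53.6)),0])
for dz in(0,.042):
    print('g1 near tip, back', [proj('scene',np.array([.4785,-.32,.1195+dz])+u*k) for k in(.0275,.0455)],'far',proj('scene',np.array([.4785,-.32,.1195+dz])-u*.0275))
    print('g2', [proj('scene',np.array([.4796,-.3185,.0043+dz])+u*k) for k in(0,.018)])
f=np.load('scene0.npz')
p,d=grab_frame('scene');W=world('scene',d)
# points of gripper: lowest z of dark pixels near TCP
m=(d>0)&(np.hypot(W[...,0]-.48,W[...,1]+.318)<.12)&(W[...,2]>.03)
q=W[m];print(len(q));ys=(q[:,:2]-[.4796,-.3185])@u[:2]
for lo in np.arange(.03,.2,.01):
    s=(q[:,2]>=lo)&(q[:,2]<lo+.01)
    if s.sum(): print(lo.round(3),s.sum(),ys[s].min().round(3),ys[s].max().round(3))
```

```text
g1 near tip, back [array([225.6, 144. ]), array([225. , 147.1])] far [227.4 135. ]
g2 [array([228.6, 166.3]), array([228.1, 169.4])]
g1 near tip, back [array([224.8, 133.5]), array([224.1, 136.5])] far [226.6 124.6]
g2 [array([227.9, 157. ]), array([227.3, 160. ])]
3572
0.03 1 -0.001 -0.001
0.04 9 -0.005 0.015
0.05 13 -0.01 0.016
0.06 16 0.011 0.019
0.07 8 0.013 0.017
0.12 13 -0.081 0.086
0.13 58 -0.08 0.089
0.14 88 -0.082 0.093
0.15 102 -0.083 0.096
0.16 171 -0.094 0.097
0.17 131 -0.08 0.098
0.18 37 -0.028 0.018
0.19 37 0.003 0.019
```

The scene picture shows the shut fingertips at (593,148), about 42 mm above the corkscrew at (608,174). Both pictures agree on this, so the real tips sit about 42 mm higher than the reported TCP. I'll open, go down by that much and feel for the counter.

Request:
apply_moves(
  targets=[
    [[0,0,0],[0,0,0]],
    [[0,0,0],[0,0,0]],
    [[0,0,0],[0,0,0]],
    [[0,0,0],[0,0,0]],
    [[0,0,0],[0,0,0]],
  ],
  hand=0.6,
)

```text
time_s: 4.73
tool_pos: [0.4796, -0.3185, 0.0043]
tool_rot: [0.98, 2.985, 0.0]
contact_force: [-1.0, -0.2, 0.3]
finger_gap: 0.0315
gripper_force: 0.0
```

Request:
apply_moves(
  targets=[
    [[0,0,0.2],[0,0,0]],
    [[0,0,0.2],[0,0,0]],
    [[0,0,0.2],[0,0,0]],
    [[0,0,0.1],[0,0,0]],
    [[0,0,0],[0,0,0]],
  ],
)

```text
time_s: 5.15
tool_pos: [0.4785, -0.3179, -0.0254]
tool_rot: [-0.98, -2.982, -0.001]
contact_force: [-0.0, 1.2, 0.7]
finger_gap: 0.0551
gripper_force: 0.0
```

Run:
```python
from h import *
p,d=grab_frame('scene');save(cv2.resize(p[120:200,180:290],None,fx=6,fy=6,interpolation=cv2.INTER_CUBIC),'g3.png');st()
```

```text
5.2 [ 0.479  -0.3182 -0.0247] yh 53.62 tilt [-1.6e-03  8.0e-04 -1.0e+00] F [0.28 0.27 0.56] 0.0551 0.0 q [ 0.21  0.66  0.41  1.93 -0.43  0.64  1.83]
```

View pics/g3.png

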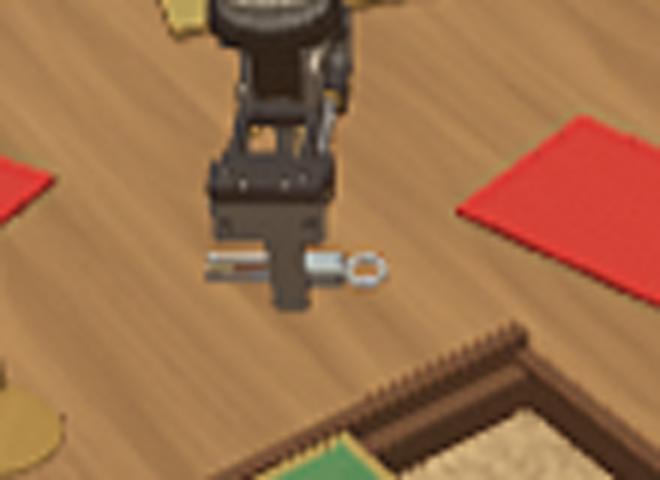

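The scene crop shows the finger at (290,285) straddling the corkscrew block at (270–345,265), and nothing has been touched. The grip point is a few mm toward the prongs, so I shift toward the ring and go down gently.

Request:
apply_moves(
  targets=[
    [[0.1,0,0.1],[0,0,0]],
    [[0,0,0.1],[0,0,0]],
    [[0,0,0.05],[0,0,0]],
    [[0,0,0],[0,0,0]],
  ],
)

```text
time_s: 5.53
tool_pos: [0.4762, -0.316, -0.0308]
tool_rot: [-0.981, -2.984, -0.004]
contact_force: [-7.7, 6.3, 29.9]
finger_gap: 0.0549
gripper_force: 14.8
```

Request:
apply_moves(
  targets=[
    [[0,0,0.03],[0,0,0]],
    [[0,0,0.03],[0,0,0]],
    [[0,0,0],[0,0,0]],
  ],
)

```text
time_s: 5.78
tool_pos: [0.4762, -0.316, -0.0309]
tool_rot: [0.981, 2.984, 0.006]
contact_force: [-13.8, 9.9, 50.9]
finger_gap: 0.0553
gripper_force: 25.5
```

Counter felt at a reported z of about -0.031. I raise about 3 mm off it and grip.

Request:
apply_moves(
  targets=[
    [[0,0,-0.1],[0,0,0]],
    [[0,0,-0.1],[0,0,0]],
    [[0,0,0],[0,0,0]],
    [[0,0,0],[0,0,0]],
  ],
)

```text
time_s: 6.12
tool_pos: [0.4765, -0.3161, -0.0282]
tool_rot: [0.98, 2.985, 0.0]
contact_force: [-0.4, -0.0, -0.2]
finger_gap: 0.0551
gripper_force: 0.0
```

Request:
apply_moves(
  targets=[
    [[0,0,0],[0,0,0]],
    [[0,0,0],[0,0,0]],
    [[0,0,0],[0,0,0]],
    [[0,0,0],[0,0,0]],
    [[0,0,0],[0,0,0]],
  ],
  hand=0,
  force=25,
)

```text
time_s: 6.53
tool_pos: [0.4763, -0.3161, -0.0284]
tool_rot: [-0.98, -2.984, 0.0]
contact_force: [0.1, -1.0, 0.4]
finger_gap: 0.0241
gripper_force: 0.0
```

Request:
apply_moves(
  targets=[
    [[0,0,0],[0,0,0]],
    [[0,0,0],[0,0,0]],
    [[0,0,0],[0,0,0]],
  ],
)

```text
time_s: 6.78
tool_pos: [0.4763, -0.316, -0.0283]
tool_rot: [-0.98, -2.984, -0.0]
contact_force: [-0.2, 0.2, -1.3]
finger_gap: 0.0177
gripper_force: 25.0
```

Run:
```python
from h import *
p,d=grab_frame('scene');save(cv2.resize(p[120:200,180:290],None,fx=6,fy=6,interpolation=cv2.INTER_CUBIC),'g4.png');st()
plan([(.476,-.316,.10,53.6,.025),(.490,-.0533,.10,4.3,.025)])
```

```text
6.83 [ 0.4763 -0.316  -0.0282] yh 53.63 tilt [-2.e-04  2.e-04 -1.e+00] F [-0.04  0.39 -1.16] 0.0178 24.999709725379944 q [ 0.21  0.67  0.41  1.94 -0.43  0.62  1.84]
[[[0.0,-0.0,-0.53],[0.0,-0.0,0.0]],[[0.0,-0.0,-0.54],[0.0,-0.0,0.0]],[[0.0,-0.0,-0.53],[0.0,-0.0,0.0]],[[0.0,-0.0,-0.54],[0.0,-0.0,0.0]],[[0.0,-0.0,-0.53],[0.0,-0.0,0.0]]]
[[[0.01,-0.0,-0.54],[0.0,-0.0,0.01]],[[0.28,0.42,0.0],[-0.0,-0.0,0.95]],[[0.31,0.4,0.0],[-0.0,-0.0,0.95]],[[0.33,0.38,0.0],[-0.0,-0.0,0.95]],[[0.36,0.36,0.0],[-0.0,-0.0,0.95]]]
[[[0.38,0.34,0.0],[-0.0,-0.0,0.95]],[[0.4,0.31,0.0],[-0.0,-0.0,0.95]],[[0.42,0.28,0.0],[-0.0,-0.0,0.95]],[[0.44,0.25,0.0],[-0.0,-0.0,0.95]],[[0.45,0.23,0.0],[-0.0,-0.0,0.94]]]
[[[0.47,0.19,0.0],[-0.0,-0.0,0.95]],[[0.48,0.16,0.0],[-0.0,-0.0,0.94]],[[0.48,0.13,0.0],[-0.0,-0.0,0.95]],[[0.5,0.11,0.01],[-0.0,-0.0,0.94]]]
end [ 0.4901 -0.0531  0.0998] [-2.1361 -2.3032 -0.    ]
```

Request:
apply_moves(
  targets=[
    [[0,0,-0.3],[0,0,0]],
    [[0,0,-0.6],[0,0,0]],
    [[0,0,-0.6],[0,0,0]],
    [[0,0,-0.6],[0,0,0]],
    [[0,0,-0.6],[0,0,0]],
  ],
)

```text
time_s: 7.25
tool_pos: [0.4762, -0.3162, 0.0818]
tool_rot: [0.981, 2.984, 0.0]
contact_force: [0.6, 0.0, -0.4]
finger_gap: 0.0179
gripper_force: 25.0
```

Request:
apply_moves(
  targets=[
    [[0,0,-0.5],[0,0,0]],
    [[0.28,0.42,0],[0,0,0.95]],
    [[0.31,0.4,0],[0,0,0.95]],
    [[0.33,0.38,0],[0,0,0.95]],
    [[0.36,0.36,0],[0,0,0.95]],
  ],
)

```text
time_s: 7.67
tool_pos: [0.4802, -0.2346, 0.1009]
tool_rot: [1.372, 2.825, 0.001]
contact_force: [0.2, -0.8, -1.4]
finger_gap: 0.0176
gripper_force: 25.0
```

Request:
apply_moves(
  targets=[
    [[0.38,0.34,0],[0,0,0.95]],
    [[0.4,0.31,0],[0,0,0.95]],
    [[0.42,0.28,0],[0,0,0.95]],
    [[0.44,0.25,0],[0,0,0.95]],
    [[0.45,0.23,0],[0,0,0.94]],
  ],
)

```text
time_s: 8.08
tool_pos: [0.4857, -0.1332, 0.1007]
tool_rot: [1.818, 2.562, 0.001]
contact_force: [-0.5, -0.1, -1.3]
finger_gap: 0.0176
gripper_force: 25.0
```

Request:
apply_moves(
  targets=[
    [[0.47,0.19,0],[0,0,0.95]],
    [[0.48,0.16,0],[0,0,0.94]],
    [[0.48,0.13,0],[0,0,0.95]],
    [[0.5,0.11,0],[0,0,0.94]],
    [[0,0,0],[0,0,0]],
  ],
)

```text
time_s: 8.5
tool_pos: [0.4906, -0.0489, 0.1003]
tool_rot: [-2.131, -2.306, -0.003]
contact_force: [-0.3, 0.2, -0.8]
finger_gap: 0.0177
gripper_force: 25.0
```

Run:
```python
from h import *
p,d=grab_frame('scene');save(cv2.resize(p[120:270,170:330],None,fx=5,fy=4,interpolation=cv2.INTER_CUBIC),'g5.png');st()
plan([(.490,-.0533,.0,4.3,.02)])
```

```text
8.55 [ 0.4905 -0.0511  0.1004] yh 4.6 tilt [ 3.e-04  1.e-03 -1.e+00] F [-1.42 -0.31 -0.83] 0.0175 25.000180900096893 q [-0.56  0.37  0.72  2.09 -0.35  0.8   0.45]
[[[-0.01,-0.0,0.42],[0.0,-0.0,0.01]],[[-0.01,-0.0,0.42],[0.0,-0.0,0.01]],[[-0.01,-0.0,0.42],[0.0,-0.0,0.01]],[[-0.01,-0.01,0.42],[0.0,-0.0,0.01]],[[-0.01,-0.0,0.42],[0.0,-0.01,0.02]]]
[[[-0.01,-0.01,0.41],[0.01,-0.0,0.01]]]
end [ 0.49   -0.0535  0.    ] [-2.1359 -2.3032  0.    ]
```

View pics/g5.png

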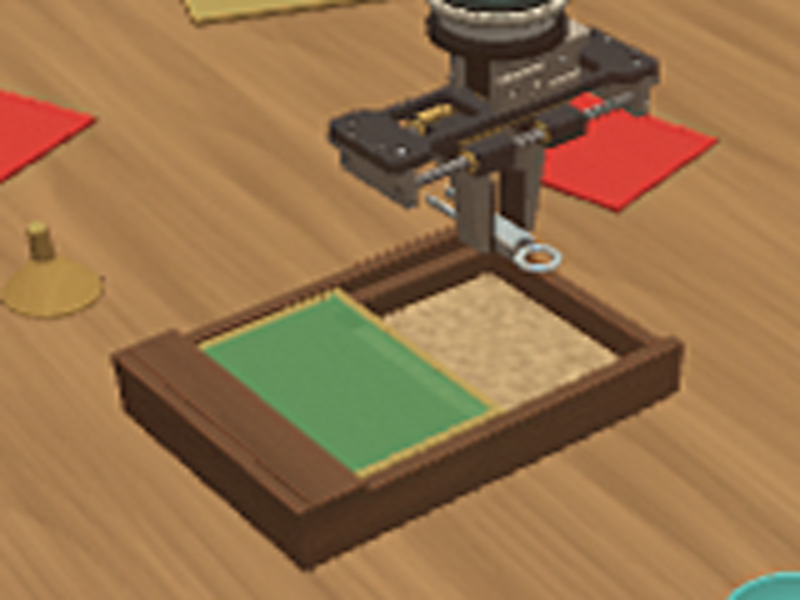

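The picture shows the corkscrew held crosswise over the well, with its ring at (538,257) toward +y. The glass at (345,380) is untouched. Now lower it.

Request:
apply_moves(
  targets=[
    [[0,0,0.4],[0,0,0]],
    [[0,0,0.5],[0,0,0]],
    [[0,0,0.5],[0,0,0]],
    [[0,0,0.5],[0,0,0]],
    [[0,0,0.4],[0,0,0]],
  ],
)

```text
time_s: 8.97
tool_pos: [0.49, -0.0545, 0.0073]
tool_rot: [2.136, 2.304, -0.0]
contact_force: [0.4, 0.8, -1.1]
finger_gap: 0.0176
gripper_force: 25.0
```

Request:
apply_moves(
  targets=[
    [[0,0,0.25],[0,0,0]],
    [[0,0,0.15],[0,0,0]],
    [[0,0,0.08],[0,0,0]],
    [[0,0,0.05],[0,0,0]],
    [[0,0,0],[0,0,0]],
  ],
)

```text
time_s: 9.38
tool_pos: [0.4908, -0.0536, -0.0129]
tool_rot: [2.135, 2.304, 0.001]
contact_force: [1.1, 0.2, -1.4]
finger_gap: 0.0176
gripper_force: 25.0
```

```bash
python3 -c "
from h import *
st()"
```

```text
9.38 [ 0.4908 -0.0536 -0.0129] yh 4.35 tilt [ 8.e-04  1.e-04 -1.e+00] F [ 1.13  0.23 -1.38] 0.0176 24.999722242355347 q [-0.4   0.57  0.55  2.13 -0.55  0.58  0.63]
```

Request:
apply_moves(
  targets=[
    [[0,0,0.03],[0,0,0]],
    [[0,0,0.03],[0,0,0]],
    [[0,0,0],[0,0,0]],
  ],
)

```text
time_s: 9.63
tool_pos: [0.4906, -0.0533, -0.0154]
tool_rot: [2.135, 2.304, 0.001]
contact_force: [-0.2, 0.8, -2.0]
finger_gap: 0.0174
gripper_force: 25.0
```

Request:
apply_moves(
  targets=[
    [[0,0,0.02],[0,0,0]],
    [[0,0,0.02],[0,0,0]],
    [[0,0,0],[0,0,0]],
  ],
)

```text
time_s: 9.88
tool_pos: [0.4907, -0.0533, -0.0164]
tool_rot: [-2.135, -2.304, -0.002]
contact_force: [-3.5, 0.7, 10.1]
finger_gap: 0.0179
gripper_force: 25.0
```

Floor contact at the expected height, so I release part way and rise.

Request:
apply_moves(
  targets=[
    [[0,0,0],[0,0,0]],
    [[0,0,0],[0,0,0]],
    [[0,0,0],[0,0,0]],
    [[0,0,0],[0,0,0]],
    [[0,0,0],[0,0,0]],
  ],
  hand=0.42,
)

```text
time_s: 10.3
tool_pos: [0.4903, -0.0534, -0.0174]
tool_rot: [-2.135, -2.304, 0.0]
contact_force: [0.5, -0.7, -0.7]
finger_gap: 0.0387
gripper_force: 0.0
```

Request:
apply_moves(
  targets=[
    [[0,0,-0.1],[0,0,0]],
    [[0,0,-0.2],[0,0,0]],
    [[0,0,-0.3],[0,0,0]],
    [[0,0,-0.5],[0,0,0]],
    [[0,0,-0.5],[0,0,0]],
  ],
)

```text
time_s: 10.72
tool_pos: [0.49, -0.0537, 0.048]
tool_rot: [-2.136, -2.303, 0.001]
contact_force: [0.7, 0.1, -0.0]
finger_gap: 0.0386
gripper_force: 0.0
```

Request:
apply_moves(
  targets=[
    [[0,0,-0.6],[0,0,0]],
    [[0,0,-0.6],[0,0,0]],
    [[0,0,0],[0,0,0]],
    [[0,0,0],[0,0,0]],
  ],
  hand=0,
)

```text
time_s: 11.05
tool_pos: [0.4916, -0.0531, 0.0966]
tool_rot: [2.134, 2.303, 0.005]
contact_force: [-0.7, -0.5, 0.2]
finger_gap: 0.0138
gripper_force: 0.0
```

Run:
```python
from h import *
p,d=grab_frame('scene');save(cv2.resize(p[140:270,180:320],None,fx=5,fy=4.5,interpolation=cv2.INTER_CUBIC),'g6.png');st()
W=world('scene',d);hsv=cv2.cvtColor(p,cv2.COLOR_RGB2HSV)
g=(hsv[...,0]>45)&(hsv[...,0]<90)&(hsv[...,1]>80)&(d>0)&(abs(W[...,2]-.052)<.01);q=W[g]
c,s=np.cos(np.radians(4.3)),np.sin(np.radians(4.3))
l=(q[:,:2]-[.489,-.0533])@np.array([[c,-s],[s,c]]);print(l.min(0),l.max(0),np.median(q[:,2]))
```

```text
11.1 [ 0.4906 -0.053   0.0954] yh 4.37 tilt [ 1.4e-03  9.0e-04 -1.0e+00] F [ 0.54 -0.28  0.59] 0.01 0.0 q [-0.55  0.38  0.72  2.09 -0.36  0.79  0.47]
[-1.27617789 -1.53866794] [0.16180404 0.07862144] 0.05526007289244239
```

View pics/g6.png

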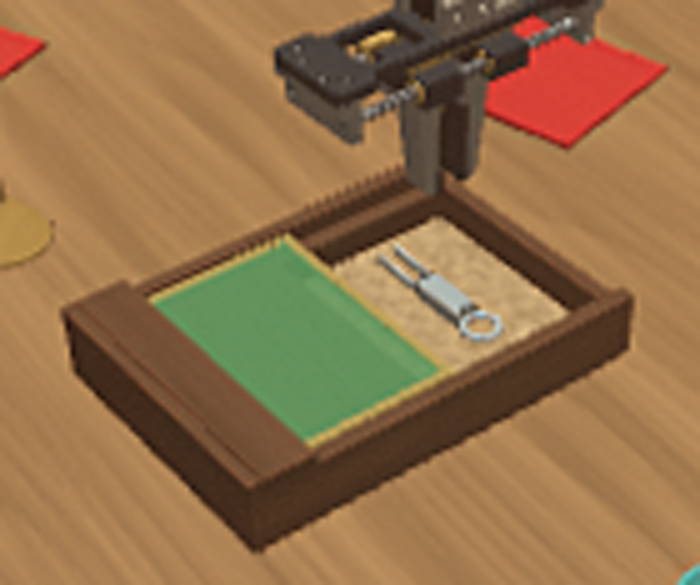

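The corkscrew lies flat in the cork well at (445,295), crosswise, and the glass is clear at (300,335). Next I go above the glass at case x≈144 with the fingers shut.

```bash
python3 -c "
from h import *
plan([(.6326,-.0425,.09,4.3,.036),(.6326,-.0425,.03,4.3,.015)])"
```

```text
[[[-0.0,0.89,0.04],[0.01,-0.0,0.0]],[[-0.0,0.89,0.03],[0.0,-0.0,0.01]],[[-0.0,0.89,0.03],[0.01,-0.01,0.0]],[[-0.01,0.89,0.04],[0.0,-0.0,0.01]],[[0.0,0.0,0.37],[0.0,-0.0,-0.0]]]
[[[0.0,0.0,0.38],[0.0,-0.0,-0.0]],[[0.0,0.0,0.37],[0.0,-0.0,-0.0]],[[0.0,0.0,0.38],[0.0,-0.0,-0.0]]]
end [ 0.6326 -0.0426  0.03  ] [2.1367e+00 2.3030e+00 2.0000e-04]
```

Request:
apply_moves(
  targets=[
    [[0,0.6,0.03],[0,0,0]],
    [[0,0.89,0.03],[0,0,0]],
    [[0,0.89,0.03],[0,0,0]],
    [[0,0.7,0.03],[0,0,0]],
    [[0,0.48,0.02],[0,0,0]],
  ],
  force=20,
)

```text
time_s: 11.52
tool_pos: [0.6339, -0.042, 0.0875]
tool_rot: [-2.134, -2.305, 0.002]
contact_force: [-0.7, -0.7, 1.5]
finger_gap: 0.0006
gripper_force: 0.0
```

Request:
apply_moves(
  targets=[
    [[0,0,0.4],[0,0,0]],
    [[0,0,0.4],[0,0,0]],
    [[0,0,0.3],[0,0,0]],
    [[0,0,0.2],[0,0,0]],
    [[0,0,0],[0,0,0]],
  ],
)

```text
time_s: 11.93
tool_pos: [0.6303, -0.0425, 0.0346]
tool_rot: [-2.134, -2.302, 0.005]
contact_force: [-0.3, -0.2, -0.6]
finger_gap: 0.0001
gripper_force: 0.0
```

Run:
```python
from h import *
p,d=grab_frame('scene');st()
save(cv2.resize(p[140:270,180:320],None,fx=5,fy=4.5,interpolation=cv2.INTER_CUBIC),'g7.png')
```

```text
11.98 [ 0.6312 -0.0428  0.036 ] yh 4.33 tilt [-2.4e-03 -2.0e-04 -1.0e+00] F [ 0.15 -0.64  0.42] 0.0005 0.0 q [-0.42  0.68  0.61  1.78 -0.51  0.85  0.51]
```

View pics/g7.png

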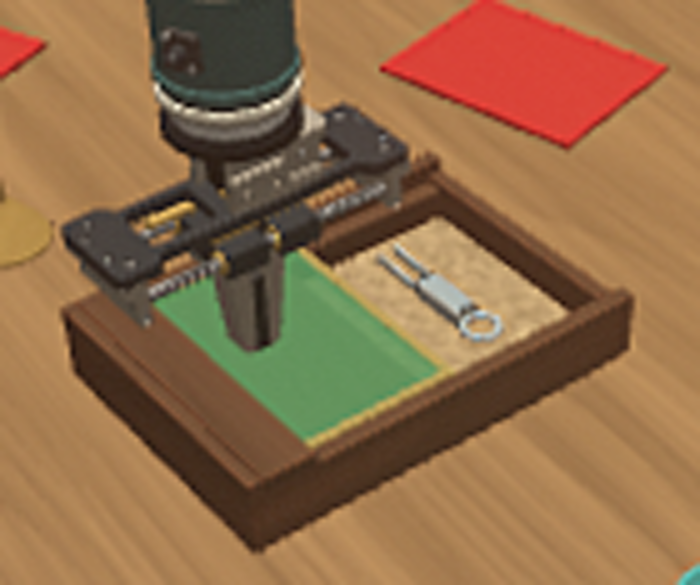

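The shut tips at (250,345) are over the glass, clear of the strip. I touch down slowly.

Request:
apply_moves(
  targets=[
    [[0,0,0.05],[0,0,0]],
    [[0,0,0.05],[0,0,0]],
    [[0,0,0.05],[0,0,0]],
    [[0,0,0.02],[0,0,0]],
    [[0,0,0.02],[0,0,0]],
  ],
)

```text
time_s: 12.4
tool_pos: [0.6326, -0.0425, 0.0298]
tool_rot: [2.135, 2.304, 0.001]
contact_force: [0.3, 0.5, 0.1]
finger_gap: 0.0002
gripper_force: 0.0
```

Request:
apply_moves(
  targets=[
    [[0,0,0.018],[0,0,0]],
    [[0,0,0.018],[0,0,0]],
    [[0,0,0.018],[0,0,0]],
    [[0,0,0.018],[0,0,0]],
  ],
)

```text
time_s: 12.73
tool_pos: [0.6324, -0.0426, 0.0266]
tool_rot: [2.135, 2.304, 0.0]
contact_force: [-0.8, -0.9, 0.4]
finger_gap: 0.0011
gripper_force: 0.0
```

Request:
apply_moves(
  targets=[
    [[0,0,0.018],[0,0,0]],
    [[0,0,0.018],[0,0,0]],
    [[0,0,0.018],[0,0,0]],
    [[0,0,0.018],[0,0,0]],
  ],
)

```text
time_s: 13.07
tool_pos: [0.6323, -0.0426, 0.0236]
tool_rot: [-2.136, -2.304, 0.0]
contact_force: [-0.3, 0.7, -0.3]
finger_gap: 0.0005
gripper_force: 0.0
```

Request:
apply_moves(
  targets=[
    [[0,0,0.018],[0,0,0]],
    [[0,0,0.018],[0,0,0]],
    [[0,0,0.018],[0,0,0]],
  ],
)

```text
time_s: 13.32
tool_pos: [0.6324, -0.0426, 0.0215]
tool_rot: [2.136, 2.304, 0.0]
contact_force: [-0.3, 0.3, 0.6]
finger_gap: 0.0006
gripper_force: 0.0
```

Request:
apply_moves(
  targets=[
    [[0,0,0.018],[0,0,0]],
    [[0,0,0.018],[0,0,0]],
    [[0,0,0],[0,0,0]],
  ],
)

```text
time_s: 13.57
tool_pos: [0.6333, -0.0428, 0.0214]
tool_rot: [2.135, 2.303, 0.002]
contact_force: [-0.8, -0.5, 6.5]
finger_gap: 0.0003
gripper_force: 3.4
```

Request:
apply_moves(
  targets=[
    [[0,0,0.018],[0,0,0]],
    [[0,-0.03,0],[0,0,0]],
    [[0,-0.06,0],[0,0,0]],
    [[0,-0.08,0],[0,0,0]],
    [[0,-0.08,0],[0,0,0]],
  ],
)

```text
time_s: 13.98
tool_pos: [0.625, -0.0437, 0.0214]
tool_rot: [2.133, 2.301, 0.006]
contact_force: [1.2, 0.2, 8.0]
finger_gap: 0.0007
gripper_force: 4.0
```

Request:
apply_moves(
  targets=[
    [[0,-0.08,0.015],[0,0,0]],
    [[0,-0.1,0],[0,0,0]],
    [[0,-0.1,0],[0,0,0]],
    [[0,-0.1,0],[0,0,0]],
  ],
)

```text
time_s: 14.32
tool_pos: [0.6106, -0.0449, 0.0213]
tool_rot: [2.132, 2.3, 0.007]
contact_force: [1.4, -0.3, 10.8]
finger_gap: 0.0004
gripper_force: 5.3
```

Run:
```python
from h import *
p,d=grab_frame('scene');st();save(cv2.resize(p[140:270,180:320],None,fx=5,fy=4.5,interpolation=cv2.INTER_CUBIC),'g8.png')
def edge(p): # front glass/cork boundary in the scene picture along a line at case y=+30 & -40
    cm=camera_model('scene');c,s=np.cos(np.radians(4.3)),np.sin(np.radians(4.3));hsv=cv2.cvtColor(p,cv2.COLOR_RGB2HSV)
    for y in(-.05,.05):
        last=None
        for x in np.arange(-.06,.15,.001):
            w=np.array([.489+c*x-s*y,-.0533+s*x+c*y,.052]);k=att(cm).T@(w-cm['eye']);u,v=(np.array(cm['K'])@k/k[2])[:2]
            h=hsv[int(round(v)),int(round(u))]
            if 45<h[0]<90 and h[1]>80: last=x;break
        print('front green at y',y,'x',last)
edge(cv2.imread('pics/scene0.png')[:,:,::-1].copy());edge(p)
```

```text
14.37 [ 0.6098 -0.045   0.0213] yh 4.32 tilt [ 6.1e-03  1.0e-04 -1.0e+00] F [ 0.38  1.39 10.54] 0.0002 5.479045148240402 q [-0.42  0.67  0.6   1.84 -0.52  0.78  0.53]
front green at y -0.05 x 0.06300000000000011
front green at y 0.05 x 0.06200000000000011
front green at y -0.05 x 0.043000000000000094
front green at y 0.05 x 0.04200000000000009
```

Request:
apply_moves(
  targets=[
    [[0,-0.1,0.01],[0,0,0]],
    [[0,-0.1,0],[0,0,0]],
    [[0,-0.1,0],[0,0,0]],
    [[0,-0.1,0],[0,0,0]],
  ],
)

```text
time_s: 14.7
tool_pos: [0.5953, -0.0463, 0.0213]
tool_rot: [2.131, 2.299, 0.009]
contact_force: [1.3, 0.3, 13.3]
finger_gap: 0.0003
gripper_force: 6.4
```

Request:
apply_moves(
  targets=[
    [[0,-0.1,0],[0,0,0]],
    [[0,-0.1,0],[0,0,0]],
    [[0,-0.1,0],[0,0,0]],
  ],
)

```text
time_s: 14.95
tool_pos: [0.5835, -0.0472, 0.0214]
tool_rot: [2.131, 2.299, 0.009]
contact_force: [1.7, -0.5, 13.7]
finger_gap: 0.0006
gripper_force: 6.6
```

Request:
apply_moves(
  targets=[
    [[0,-0.08,0],[0,0,0]],
    [[0,-0.08,0],[0,0,0]],
    [[0,-0.08,0],[0,0,0]],
  ],
)

```text
time_s: 15.2
tool_pos: [0.574, -0.0479, 0.0213]
tool_rot: [2.131, 2.299, 0.009]
contact_force: [2.0, 0.6, 14.0]
finger_gap: 0.0007
gripper_force: 6.8
```

Request:
apply_moves(
  targets=[
    [[0,-0.08,0],[0,0,0]],
    [[0,-0.08,0],[0,0,0]],
  ],
)

```text
time_s: 15.37
tool_pos: [0.5676, -0.0484, 0.0213]
tool_rot: [2.132, 2.299, 0.009]
contact_force: [2.7, -0.3, 13.9]
finger_gap: 0.0003
gripper_force: 6.9
```

Request:
apply_moves(
  targets=[
    [[0,-0.06,0],[0,0,0]],
    [[0,-0.06,0],[0,0,0]],
  ],
)

```text
time_s: 15.53
tool_pos: [0.5626, -0.0489, 0.0213]
tool_rot: [2.132, 2.299, 0.009]
contact_force: [0.9, 0.2, 12.8]
finger_gap: 0.0007
gripper_force: 6.4
```

Request:
apply_moves(
  targets=[
    [[0,-0.06,0],[0,0,0]],
    [[0,-0.06,0],[0,0,0]],
  ],
)

```text
time_s: 15.7
tool_pos: [0.5571, -0.0491, 0.0208]
tool_rot: [2.133, 2.3, 0.007]
contact_force: [0.5, 0.4, 11.1]
finger_gap: 0.0004
gripper_force: 5.7
```

Request:
apply_moves(
  targets=[
    [[0,-0.06,0.008],[0,0,0]],
    [[0,-0.06,0.008],[0,0,0]],
    [[0,-0.06,0.006],[0,0,0]],
  ],
)

```text
time_s: 15.95
tool_pos: [0.5506, -0.0498, 0.0203]
tool_rot: [2.132, 2.299, 0.008]
contact_force: [0.5, -0.6, 15.3]
finger_gap: 0.0004
gripper_force: 7.5
```

Run:
```python
from h import *
p,d=grab_frame('scene');st()
cm=camera_model('scene');c,s=np.cos(np.radians(4.3)),np.sin(np.radians(4.3));hsv=cv2.cvtColor(p,cv2.COLOR_RGB2HSV)
for z in(.044,.052):
  for y in(-.06,-.05,.05,.06):
    for x in np.arange(-.06,.15,.0005):
        w=np.array([.489+c*x-s*y,-.0533+s*x+c*y,z]);k=att(cm).T@(w-cm['eye']);u,v=(np.array(cm['K'])@k/k[2])[:2];h=hsv[int(round(v)),int(round(u))]
        if 45<h[0]<90 and h[1]>80: print(z,y,x.round(4));break
```

```text
16.0 [ 0.55   -0.0498  0.0202] yh 4.32 tilt [ 7.2e-03  1.0e-04 -1.0e+00] F [-0.43 -0.31 14.85] 0.0005 7.608426296228572 q [-0.44  0.59  0.61  1.99 -0.52  0.7   0.56]
0.044 -0.06 -0.0205
0.044 -0.05 -0.021
0.044 0.05 -0.0195
0.044 0.06 -0.0185
0.052 -0.06 0.0435
0.052 -0.05 -0.0125
0.052 0.05 -0.0135
0.052 0.06 -0.012
```

Request:
apply_moves(
  targets=[
    [[0,-0.06,0],[0,0,0]],
    [[0,-0.06,0.002],[0,0,0]],
    [[0,-0.06,0.003],[0,0,0]],
    [[0,-0.06,0.003],[0,0,0]],
  ],
)

```text
time_s: 16.33
tool_pos: [0.5407, -0.0504, 0.0196]
tool_rot: [2.132, 2.3, 0.008]
contact_force: [1.1, -0.3, 13.3]
finger_gap: 0.0
gripper_force: 6.4
```

Request:
apply_moves(
  targets=[
    [[0,-0.06,0.004],[0,0,0]],
    [[0,-0.06,0.004],[0,0,0]],
    [[0,-0.06,0.003],[0,0,0]],
  ],
)

```text
time_s: 16.58
tool_pos: [0.5337, -0.051, 0.0192]
tool_rot: [2.132, 2.3, 0.008]
contact_force: [1.7, 0.5, 13.6]
finger_gap: 0.0001
gripper_force: 6.7
```

Request:
apply_moves(
  targets=[
    [[0,-0.05,0.003],[0,0,0]],
    [[0,-0.05,0.003],[0,0,0]],
    [[0,-0.05,0.003],[0,0,0]],
  ],
)

```text
time_s: 16.83
tool_pos: [0.5278, -0.0514, 0.0189]
tool_rot: [2.132, 2.3, 0.008]
contact_force: [0.2, 0.2, 13.9]
finger_gap: 0.0007
gripper_force: 7.0
```

Request:
apply_moves(
  targets=[
    [[0,-0.04,0.002],[0,0,0]],
    [[0,-0.04,0.002],[0,0,0]],
  ],
)

```text
time_s: 17.0
tool_pos: [0.5247, -0.0517, 0.0188]
tool_rot: [2.132, 2.299, 0.008]
contact_force: [1.0, 0.3, 13.7]
finger_gap: 0.0007
gripper_force: 7.0
```

Request:
apply_moves(
  targets=[
    [[0,-0.03,0.001],[0,0,0]],
    [[0,-0.03,0.001],[0,0,0]],
    [[0,-0.03,0.001],[0,0,0]],
  ],
)

```text
time_s: 17.25
tool_pos: [0.5211, -0.0519, 0.0186]
tool_rot: [2.132, 2.299, 0.008]
contact_force: [1.4, 0.2, 12.8]
finger_gap: 0.0005
gripper_force: 6.9
```

Request:
apply_moves(
  targets=[
    [[0,-0.03,0],[0,0,0]],
    [[0,-0.03,0],[0,0,0]],
    [[0,0,0],[0,0,0]],
  ],
)

```text
time_s: 17.5
tool_pos: [0.5144, -0.0515, 0.0162]
tool_rot: [-2.135, -2.304, -0.0]
contact_force: [0.8, -0.7, -1.1]
finger_gap: 0.0004
gripper_force: 0.0
```

Contact has gone, so the glass appears to have dropped. I lift clear and look.

Request:
apply_moves(
  targets=[
    [[0,0,-0.2],[0,0,0]],
    [[0,0,-0.6],[0,0,0]],
    [[0,0,-0.9],[0,0,0]],
    [[0,0,-0.9],[0,0,0]],
    [[0,0,-0.6],[0,0,0]],
  ],
)

```text
time_s: 17.92
tool_pos: [0.5153, -0.0522, 0.147]
tool_rot: [2.136, 2.302, 0.002]
contact_force: [0.6, -0.0, 0.2]
finger_gap: 0.0006
gripper_force: 0.0
```

Request:
apply_moves(
  targets=[
    [[0.5,0,-0.6],[0,0,0]],
    [[0.5,-0.4,-0.3],[0,0,0]],
    [[0.5,-0.4,0],[0,0,0]],
    [[0,0,0],[0,0,0]],
  ],
)

```text
time_s: 18.25
tool_pos: [0.4756, 0.0094, 0.1805]
tool_rot: [-2.128, -2.306, -0.002]
contact_force: [-0.4, 0.6, -0.0]
finger_gap: 0.0008
gripper_force: 0.0
```

Run:
```python
from h import *
p,d=grab_frame('scene');st();W=world('scene',d);hsv=cv2.cvtColor(p,cv2.COLOR_RGB2HSV)
save(cv2.resize(p[140:270,180:320],None,fx=5.5,fy=4.5,interpolation=cv2.INTER_CUBIC),'g9.png')
c,s=np.cos(np.radians(4.3)),np.sin(np.radians(4.3))
l=(W[...,:2]-[.489,-.0533])@np.array([[c,-s],[s,c]])
g=(d>0)&(hsv[...,0]>45)&(hsv[...,0]<90)&(hsv[...,1]>80)&(abs(l[...,0])<.12)&(abs(l[...,1])<.09)
q=np.c_[l[g],W[g][:,2]];print(len(q),q.min(0),q.max(0))
A=np.c_[q[:,:2],np.ones(len(q))];print('z=ax+by+c',np.linalg.lstsq(A,q[:,2],rcond=None)[0])
m=(d>0)&(l[...,0]>-.066)&(l[...,0]<-.056)&(abs(l[...,1])<.07);print('lip z',np.median(W[m][:,2]))
m=(d>0)&(l[...,0]>.09)&(l[...,0]<.16)&(abs(l[...,1])<.07);print('deck z',np.median(W[m][:,2]))
```

```text
18.3 [0.4769 0.0079 0.1805] yh 4.57 tilt [-5.0e-04  2.1e-03 -1.0e+00] F [ 0.23  0.01 -1.4 ] 0.0006 0.0 q [-0.78  0.2   0.8   2.06 -0.18  0.95  0.19]
1282 [-0.0555136  -0.07925436  0.04121944] [0.06969709 0.07659408 0.6294511 ]
z=ax+by+c [-0.37209238  0.19202152  0.06161616]
lip z 0.04748154047668535
deck z 0.049411286913590646
```

View pics/g9.png

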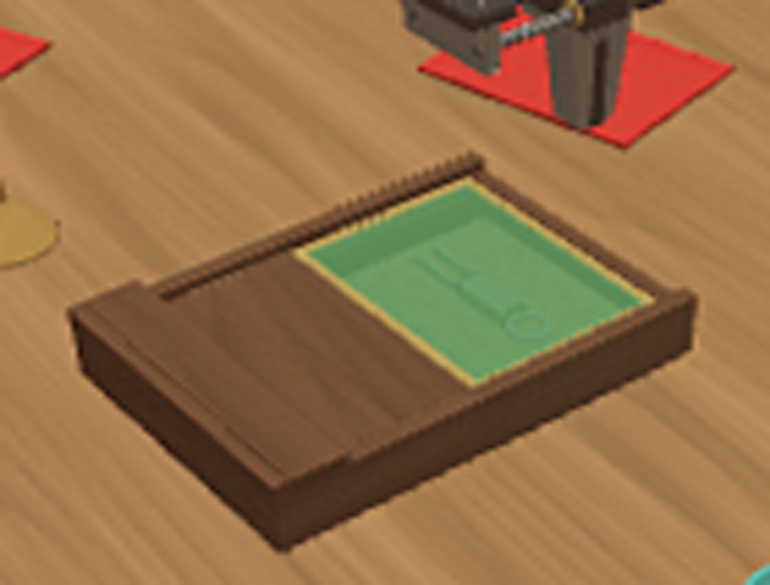

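The glass lies at (480,280) between the lip and the deck, with the corkscrew visible under it. I check that it's level with a robust plane fit.

Run:
```python
from h import *
p,d=grab_frame('scene');W=world('scene',d);hsv=cv2.cvtColor(p,cv2.COLOR_RGB2HSV)
c,s=np.cos(np.radians(4.3)),np.sin(np.radians(4.3))
l=(W[...,:2]-[.489,-.0533])@np.array([[c,-s],[s,c]])
g=(d>0)&(hsv[...,0]>45)&(hsv[...,0]<90)&(hsv[...,1]>80)&(abs(l[...,0])<.12)&(abs(l[...,1])<.09)&(abs(W[...,2]-.048)<.015)
q=np.c_[l[g],W[g][:,2]];print(len(q),q.min(0),q.max(0))
for a,b in((-.06,-.03),(-.03,0),(0,.03),(.03,.075)):
    k=(q[:,0]>=a)&(q[:,0]<b);print(a,b,np.median(q[k,2]).round(4))
for y in(-1,1): print(y,np.median(q[q[:,1]*y>.03,2]).round(4))
for n,(x,y) in dict(dish=(.5167,.2714),stop=(.726,.294),fun=(.69,-.28)).items():
    m=(np.hypot(W[...,0]-x,W[...,1]-y)<.06)&(W[...,2]>.008)&(W[...,2]<.12)&(d>0);print(n,m.sum(),W[m].mean(0).round(4))
```

```text
1258 [-0.0473933  -0.07891836  0.04262127] [0.06896303 0.07805622 0.05286836]
-0.06 -0.03 0.0477
-0.03 0 0.0475
0 0.03 0.0475
0.03 0.075 0.0476
-1 0.0476
1 0.0474
dish 743 [0.5057 0.26   0.0211]
stop 612 [0.7432 0.3155 0.0543]
fun 266 [ 0.6892 -0.2757  0.0284]
```

The glass is level (0.0475 m front and rear) and reads the same height as the lip. I hand in.

```bash
python3 -c "
from cell import *
print(sign_off())"
```

```text
the job is handed in; nothing more can be done
None
```

The job is handed in: the corkscrew lies flat in the well, and the glass cover is home, level and flush with the front lip, with every draw reading at about 15 N or less. The first grasp closed on nothing because the real fingertips sat about 31 mm above the reported TCP. Finding the true height pressed the tips on the counter at about 51 N. The dish, funnel and stopper were not touched.

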